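# Re-zero the tea mill after cleaning

## Robot

A 7-joint arm with a two-finger parallel gripper is mounted at the origin on the work surface. World frame = base frame: x ahead of the robot, y to its left, z up, the work surface at z = 0. Lengths are in m, angles in rad, forces in N, time in s.
With the tool pointing down it reaches from about 0.4 to 0.925 m from the base axis. Payload 5.6 kg.
Tool frame: the origin (TCP) lies between the finger pads; the fingertips stand ahead of it and the grasp point (between the pads) lies 5 mm behind it (manip.tip_reach is the z of the fingertips in the tool frame, in m); z points along the fingers, y is the line along which they close (so a half turn about z gives the same grasp; the last joint's range is limited). The gripper opens to 85 mm and grips with 20 to 120 N. Pads are 22 mm wide; open, the fingers measure 114 mm over their backs; the gripper's body (76 mm by 85 mm) begins 54 mm behind the grasp point. The pads swing forward as they close: fully open they stand 13 mm farther back than shut.
Start: joints at [-1.369, 0.468, -0.012, 1.603, 0.006, 1.071, -0.056], TCP at [0.158, 0.631, 0.245] pointing down, gripper open.
Joint ranges: [-2.53, 2.53], [-0.31, 2.02], [-1.57, 1.55], [0.28, 2.44], [-1.29, 4.43], [0.15, 1.84], [-2.92, 2.92]. Speed limits (rad/s): [2.57, 2.57, 3.14, 3.14, 3.14, 3.14, 3.14].

## Interface

Orientations are given as a 3x3 rotation matrix whose columns are the frame's x, y, z axes.
In Python, from cell import sensors, optics, order, manip gives the robot as it stands.
- The arm moves only by the tool servo_tool, never from a script. Its argument "moves" is a list of rows, each a list of 3 entries, a list of its own where there are three numbers: the shift along the tool's x, y, z scaled (see below), then the turn, a rotation vector about the tool's x, y, z scaled (see below), then the opening, from -1 (shut) to 1 (fully open). A call has 1 to 8 rows; each row shifts and turns the commanded pose from where the row before left it, along the tool's axes as they then stand; what a row does not reach is not made up. The controller multiplies each number of a shift by 50 cm and each number of a turn by 30 degrees. A row lasts 1/10 s, in which the tool goes at most 50 mm and 8.59 degrees, less where a joint would pass 70% of its speed; a pose out of reach is approached as far as the arm can. A call with a number of a shift or a turn outside -1 to 1 is refused whole. A call with a gripper value outside its range is refused whole. The fingers move at their own pace and stop on an object; the grip force is fixed at half the most. Time passes only in rows, so rows that do not move let the fingers close. It gives the time, the measured TCP pose, the force, the opening and the grip force at its end, in the units of the state.
- sensors.read_state(): the state, without advancing time (a new reading comes with each control period).
- optics.capture(name): name is "scene" or "top" or "wrist"; returns a dict with "pixels" (420x560x3 uint8, red, green, blue), "range_z" (420x560 float32, m along the optical axis (not along the pixel's ray), 0 where there is no reading), "camera_matrix" (3x3 intrinsics, pixels), "pose" (4x4, takes a point from camera to world coordinates); the wrist camera has in their place "T_tool_cam" (4x4, takes a point from camera to tool coordinates, whose origin is the TCP and whose axes are the flange's). Camera axes: x right, y up, looking along -z (the intrinsics and any distortion apply to the point x, -y, -z); pixel columns grow to the right and rows downward; lengths in m; the calibration is good to about 2 mm. A picture is of the moment at which its call begins: read the wrist's pose just before it.
- order.job_done(): hands the job in; it is judged then, once.
The state is a dict: "time_s": time; "q": joint angles; "joint_vel": joint speeds; "effort": joint torques, N m; "tool_pos": TCP position; "orientation": TCP orientation; "force": force on the tool from outside, world axes, zero at the start; "torque": the same for the moment, N m; "opening": finger opening in m; "gripper_force": force on a finger pad.
Only numpy, scipy, OpenCV 4.12 (cv2) and the standard library are available. Lean on these libraries where they do the work, as an engineer would, in place of code of your own. Each camera call takes 0.05 s, during which the arm holds its last target. There are 200 camera calls.

## Task

The tea mill has just been cleaned and must be zeroed again. Screw its wide knurled collar clockwise until you feel the burrs just touch, without forcing them together, and leave it there. Then turn only the scale ring on top of the collar by its rim until the long engraved zero line faces the fixed pointer; leave the tea things around it where they are.

Things in the scene. Friction and masses are not known exactly. Their poses are not given: they have to be found in the camera images.
- mill: Electric burr mill for tea leaf, fixed to the tray, cream housing 168 x 124 mm, flat deck 150 mm above its foot; hopper taken off. Origin under the middle of its foot, on the vertical axis of collar and ring. x points to its back, z up. On the deck, one on the other: collar, then scale ring; a steel feed throat (radius 21.5 mm) inside them ends 190 mm above the foot.
- collar: Adjusting collar: knurled aluminium wheel, 68 mm in diameter, 20 mm high, underside 2 mm above the deck, on a fixed vertical axis (it does not rise or sink noticeably). Origin at the middle of its underside. It carries the scale ring. Grip it across its rim, fingertips above the deck and clear of the pointer's post.
- collar_turn (a joint): Angle of the collar (rad), growing clockwise seen from above, which closes the burrs. Starts between -0.95 and -0.6. Turns with a steady drag of 0.2 N m and stays where left. The burrs meet somewhere between -0.25 and 0.5, different each time and not to be seen: only felt, as the moment climbs by a further 7 N m per rad. Burr force = that extra moment / 0.028 m; over 20 N harms them.
- ring_turn (a joint): Angle of the scale ring relative to the collar (rad), growing clockwise seen from above; starts between 0.65 and 1.0. A friction fit: the ring goes with the collar when the collar is turned, and slips on the collar at 0.07 N m when the ring alone is turned, too little to shift the collar. The zero line faces the pointer when collar_turn + ring_turn = 0.
- collar_grip (a point): Point on the vertical axis at half height of the collar (10 mm above its underside, 162 mm above the mill's foot).
- ring_grip (a point): Point on the vertical axis at half height of the scale ring: a finely ribbed aluminium ring, 58 mm in diameter, 14 mm high, lying on top of the collar (whose 68 mm rim stands out 5 mm below it), 172 to 186 mm above the mill's foot.
- zero_mark (a point): Outer end of the zero line on the scale ring's top face, 28.5 mm from the axis: the one long and broad engraved line (8.5 x 2.8 mm, dark, running on down the ring's side). Six short thin scale lines follow it clockwise.
- pointer_tip (a point): Tip of the fixed pointer, 31 mm from the axis towards the mill's front (-x of the mill), 186 mm above its foot. Steel; its post, 8 x 12 mm, stands on the deck 42 to 50 mm from the axis and a pointed beak reaches in over the collar to the scale ring: keep the fingers off it.
- teapot: Bystander, loose, to be left standing. Enamelled steel teapot, 136 mm across, 140 mm high; origin under its middle.
- glass_a: Bystander, loose, to be left standing. Smoky tea glass, 68 mm across, 85 mm high; origin under its middle.
- glass_b: Bystander, loose, to be left standing. The other smoky glass, same size, beside the mill; origin under its middle.
- canister: Bystander, loose, to be left standing. Square clear plastic canister, 90 x 90 x 141 mm, flip-top lid shut; origin under its middle.
- spoon_rest: Bystander, loose, to be left standing. White ceramic spoon rest, dish 100 mm across with a short handle, 15 mm high; origin under the dish.
- sugar_box: Bystander, loose, to be left standing. Round aluminium sugar box, 100 mm across, 93 mm high; origin under its middle.
- brush: Bystander, loose, to be left standing. Small wooden cleaning brush, 155 mm long, 18 mm wide, lying beside the mill; origin under its handle.
- hopper: Bystander, loose, to be left standing. The mill's hopper, a tinted round funnel, 102 mm across, 91 mm high, standing on its narrow end; origin under its middle.

How it is judged:
On the way:
1. the collar is screwed down until the burrs touch (pressing together with 2 to 20 N) (contact force between collar and mill between 2 and 20 N), for 0.2 s.
At the end, for the whole second after the job is handed in: The zero line's outer end stands within 2 mm sideways of the pointer's middle line, the ring at rest; the burrs still touch (0.5 to 20 N between them), and every tea thing stands within 15 mm of where it was (y of zero_mark in the frame of mill between -0.002 and 0.002 m and x of zero_mark in the frame of mill below 0 m and velocity of joint ring_turn between -0.05 and 0.05 rad/s and contact force between collar and mill between 0.5 and 20 N and distance of each of teapot, glass_a, glass_b, canister, spoon_rest, sugar_box, brush, hopper from where it was at the start of the episode below 0.015 m).
It fails at once if the burrs are forced together (over 20 N) (contact force between collar and mill above 20 N).
It fails at once if a tea thing is pushed more than 15 mm from its place (distance of any of teapot, glass_a, glass_b, canister, spoon_rest, sugar_box, brush, hopper from where it was at the start of the episode above 0.015 m).
It also fails if it takes over 58 s, if anything falls off the work surface, if the arm or the gripper's body presses on something with over 40 N, if the wrist force passes 120 N, or if a joint passes its speed limit or range.

## Working session

There is one attempt and no reset: what is moved stays moved. The work goes in short steps, Python scripts to look and compute and a tool call to move; the robot and the scene stay as the last step left them, time stands still between calls to the robot, and variables do not carry over. Pictures are saved under pics/ and viewed, at most 10 in all, crops included, and the job is handed in when it is done.

Besides the shell and the picture viewer there is one more tool, called after "Request:" by a JSON object that holds its "fn" and its "kwargs". servo_tool: Moves the arm, as the interface text tells. Its arguments: {"type":"object","properties":{"moves":{"type":"array","items":{"type":"array"}}},"required":["moves"]}

```bash
ls; mkdir -p pics; python3 - <<'E'
from cell import sensors, optics, order, manip
import cv2,numpy as np
s=sensors.read_state();print({k:np.round(v,3).tolist() for k,v in s.items()})
print([a for a in dir(manip) if a[0]!='_'],manip.tip_reach)
ims=[]
for n in("scene","top"):
    c=optics.capture(n);np.savez(n,**c);print(n,np.round(c["pose"],3).tolist(),c["camera_matrix"].tolist(),[k for k in c])
    cv2.imwrite(f"pics/{n}0.png",c["pixels"][...,::-1])
E
```

```text
pics
{'time_s': 0.0, 'q': [-1.369, 0.468, -0.012, 1.604, 0.006, 1.071, -0.056], 'joint_vel': [0.001, -0.0, 0.0, -0.001, 0.001, -0.001, 0.001], 'effort': [0.001, -53.238, 0.022, -25.131, 0.011, 0.008, 0.0], 'tool_pos': [0.157, 0.63, 0.244], 'orientation': [[-0.97, 0.242, -0.0], [0.242, 0.97, -0.002], [-0.0, -0.002, -1.0]], 'force': [0.073, -0.528, -0.336], 'torque': [0.055, -0.001, -0.028], 'gripper_force': 0.0, 'opening': 0.086}
['MotionError', 'tip_reach'] 0.014
scene [[0.283, -0.748, 0.601, 1.464], [0.959, 0.228, -0.167, -0.262], [-0.012, 0.624, 0.782, 1.31], [0.0, 0.0, 0.0, 1.0]] [[542.2649924948647, 0.0, 282.6039872617433], [0.0, 542.2649924948647, 205.23743755420804], [0.0, 0.0, 1.0]] ['pixels', 'range_z', 'camera_matrix', 'pose']
top [[-0.019, 0.981, -0.192, 0.396], [-1.0, -0.016, 0.019, -0.005], [0.015, 0.192, 0.981, 1.194], [0.0, 0.0, 0.0, 1.0]] [[418.97887236685597, 0.0, 274.77192371416527], [0.0, 418.97887236685597, 210.13469476030144], [0.0, 0.0, 1.0]] ['pixels', 'range_z', 'camera_matrix', 'pose']
```

View pics/scene0.png

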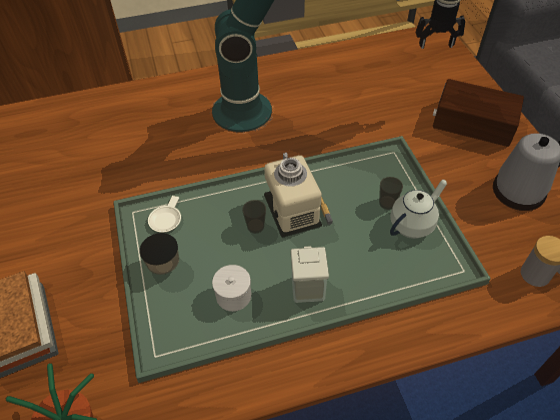

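View pics/top0.png

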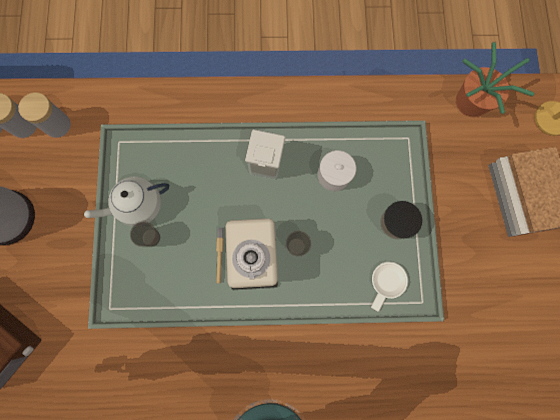

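The scene view shows the mill at about (291,185), with its collar at (291,168). In the top view the collar is at (250,258), with the pointer towards the robot. I'll measure from the range images next.

```bash
cat > h.py <<'E'
import numpy as np,cv2
def cloud(c,T=None):
    K=c["camera_matrix"];z=c["range_z"].astype(float);T=c["pose"] if T is None else T
    v,u=np.mgrid[:z.shape[0],:z.shape[1]]
    P=np.stack([(u-K[0,2])/K[0,0]*z,-(v-K[1,2])/K[1,1]*z,-z],-1)
    P=P@T[:3,:3].T+T[:3,3];P[z==0]=np.nan
    return P
def cast(c,uv,h,T=None):
    K=c["camera_matrix"];T=c["pose"] if T is None else T
    uv=np.atleast_2d(np.float64(uv));d=np.c_[(uv[:,0]-K[0,2])/K[0,0],-(uv[:,1]-K[1,2])/K[1,1],-np.ones(len(uv))]@T[:3,:3].T
    return T[:3,3]+d*((h-T[2,3])/d[:,2])[:,None]
E
python3 - <<'E'
from h import *
for n,(u,v) in {"top":(250,255),"scene":(291,180)}.items():
    c=dict(np.load(n+".npz"));P=cloud(c);w=P[v-70:v+70,u-70:u+70].reshape(-1,3);w=w[np.isfinite(w[:,2])]
    hh,e=np.histogram(w[:,2],bins=np.arange(-.01,.25,.005));print(n,[(round(a,3),int(b)) for a,b in zip(e,hh) if b>20])
    for lo,hi in((.155,.168),(.168,.180),(.180,.192),(.192,.21)):
        m=(P[...,2]>lo)&(P[...,2]<hi);m[:v-50]=m[v+50:]=0;m[:,:u-50]=m[:,u+50:]=0
        q=P[m];
        if len(q)>5:print(lo,len(q),q.mean(0).round(4),np.median(q[:,2]).round(4),cv2.minAreaRect(np.float32(q[:,:2])))
c=np.load("top.npz")["pixels"][215:300,210:295]
s=np.load("scene.npz")["pixels"][140:225,250:335]
cv2.imwrite("pics/z.png",cv2.resize(np.hstack([c,s]),(800,400),interpolation=cv2.INTER_CUBIC)[...,::-1])
E
```

```text
top [(np.float64(0.005), 1704), (np.float64(0.01), 10674), (np.float64(0.015), 2357), (np.float64(0.02), 301), (np.float64(0.025), 521), (np.float64(0.03), 354), (np.float64(0.035), 23), (np.float64(0.06), 22), (np.float64(0.09), 29), (np.float64(0.095), 75), (np.float64(0.145), 49), (np.float64(0.15), 148), (np.float64(0.155), 524), (np.float64(0.16), 1726), (np.float64(0.165), 194), (np.float64(0.18), 99), (np.float64(0.185), 137), (np.float64(0.19), 66), (np.float64(0.195), 213), (np.float64(0.2), 142)]
0.155 2437 [0.4962 0.0373 0.1618] 0.162 ((0.4932936728000641, 0.0371573343873024), (0.1645519882440567, 0.11933335661888123), 2.17379093170166)
0.168 18 [0.4707 0.0388 0.172 ] 0.1707 ((0.4939125180244446, 0.036952078342437744), (0.0656198039650917, 0.13666684925556183), 89.0886001586914)
0.18 268 [0.4772 0.0364 0.1863] 0.1862 ((0.4782331585884094, 0.03703784942626953), (0.06714396923780441, 0.066176638007164), 26.0009765625)
0.192 394 [0.4742 0.0367 0.199 ] 0.199 ((0.47086215019226074, 0.04040692374110222), (0.057392679154872894, 0.07203644514083862), 61.07864761352539)
scene [(np.
[... 939 characters left out ...]
4(0.18), 67), (np.float64(0.185), 70), (np.float64(0.19), 69), (np.float64(0.195), 125), (np.float64(0.2), 87)]
0.155 1308 [0.5151 0.0323 0.1618] 0.1619 ((0.495827853679657, 0.0365118645131588), (0.16672132909297943, 0.12067639082670212), 1.5259026288986206)
0.168 91 [0.5015 0.0267 0.1736] 0.1734 ((0.5030863285064697, 0.036545924842357635), (0.14149773120880127, 0.09796296060085297), 1.537329912185669)
0.18 163 [0.4884 0.0344 0.1861] 0.1862 ((0.4791144132614136, 0.03330078721046448), (0.07210550457239151, 0.06595798581838608), 42.25040054321289)
0.192 267 [0.4779 0.0347 0.1989] 0.1988 ((0.4721640646457672, 0.030585629865527153), (0.07874228805303574, 0.062051501125097275), 32.92964172363281)
```

View pics/z.png

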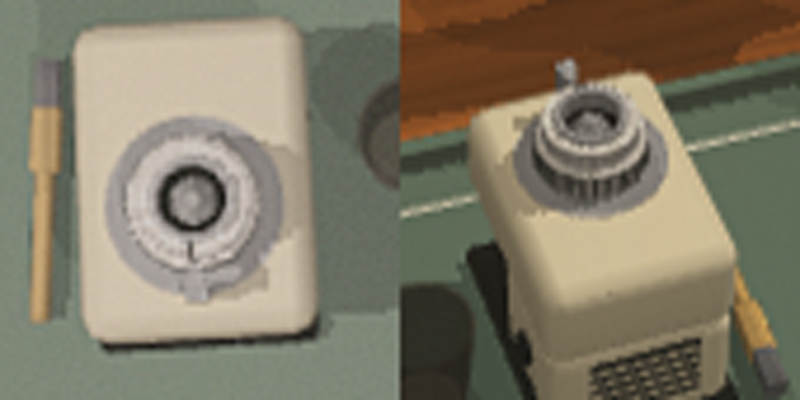

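The top crop shows the ring centred at about (190,197) in the crop. The zero line is at (190,250), pointing almost at the beak at (195,280). The deck is at z≈0.162, so the foot is at z≈0.012 and the axis is near (0.478, 0.036). I'll move above the mill for a wrist view.

Request:
{"fn": "servo_tool", "kwargs": {"moves": [[[-0.065, -0.071, -0.014], [0, 0, 0], 1], [[-0.065, -0.071, -0.014], [0, 0, 0], 1], [[-0.065, -0.071, -0.014], [0, 0, 0], 1], [[-0.065, -0.071, -0.014], [0, 0, 0], 1], [[-0.065, -0.071, -0.014], [0, 0, 0], 1], [[-0.065, -0.071, -0.014], [0, 0, 0], 1], [[-0.065, -0.071, -0.014], [0, 0, 0], 1], [[-0.065, -0.071, -0.014], [0, 0, 0], 1]]}}

```text
time_s: 0.9
tool_pos: [0.3414, 0.29, 0.3015]
orientation: [[-0.97, 0.242, -0.0], [0.242, 0.97, 0.0], [0.0, 0.0, -1.0]]
force: [2.0, 0.2, 0.5]
opening: 0.0855
gripper_force: 0.0
```

Request:
{"fn": "servo_tool", "kwargs": {"moves": [[[-0.065, -0.071, 0], [0, 0, 0], 1], [[-0.065, -0.071, 0], [0, 0, 0], 1], [[-0.065, -0.071, 0], [0, 0, 0], 1], [[-0.065, -0.071, 0], [0, 0, 0], 1], [[-0.065, -0.071, 0], [0, 0, 0], 1], [[-0.065, -0.071, 0], [0, 0, 0], 1], [[0, 0, 0], [0, 0, 0], 1]]}}

```text
time_s: 1.6
tool_pos: [0.4804, 0.0317, 0.3015]
orientation: [[-0.968, 0.252, 0.002], [0.252, 0.968, -0.003], [-0.002, -0.002, -1.0]]
force: [0.4, 0.7, -0.7]
opening: 0.0851
gripper_force: 0.0
```

```bash
cat >> h.py <<'E'
def wrist(name):
    from cell import sensors, optics
    s=sensors.read_state();c=optics.capture("wrist")
    T=np.eye(4);T[:3,:3]=s["orientation"];T[:3,3]=s["tool_pos"];T=T@c["T_tool_cam"]
    np.savez(name,T=T,**c);cv2.imwrite(f"pics/{name}.png",c["pixels"][...,::-1])
    return s,c,T
E
python3 - <<'E'
from h import *
s,c,T=wrist("w1");print(s["q"],c["T_tool_cam"].round(3).tolist(),c["camera_matrix"][0])
P=cloud(c,T)
near=np.hypot(P[...,0]-.478,P[...,1]-.036)<.1
for lo,hi in((.155,.168),(.180,.189),(.192,.2005),(.2005,.21)):
    m=(P[...,2]>lo)&(P[...,2]<hi)&near;q=P[m]
    if len(q)>5:print(lo,len(q),q.mean(0).round(4),np.median(q[:,2]).round(4),cv2.minAreaRect(np.float32(q[:,:2])),cv2.minEnclosingCircle(np.float32(q[:,:2])))
E
```

```text
[-0.57096824  0.11075723  0.47378012  1.964272   -0.05406026  1.07794597
  1.24140023] [[-0.0, 0.95, 0.311, 0.081], [1.0, 0.0, 0.0, -0.001], [0.0, 0.311, -0.95, -0.129], [0.0, 0.0, 0.0, 1.0]] [319.69232559   0.         279.4756347 ]
0.155 16066 [0.4861 0.0387 0.1613] 0.1618 ((0.49311327934265137, 0.03660283237695694), (0.16204135119915009, 0.11871251463890076), 2.0249319076538086) ((0.48798537254333496, 0.03658653423190117), 0.09167584776878357)
0.18 1680 [0.4683 0.0382 0.1855] 0.1848 ((0.46324822306632996, 0.03871719166636467), (0.06875106692314148, 0.07047799229621887), 78.84886932373047) ((0.4679212272167206, 0.03793534263968468), 0.04097791388630867)
0.192 2876 [0.4708 0.0363 0.1974] 0.1979 ((0.46988654136657715, 0.039661649614572525), (0.05804736167192459, 0.07472474128007889), 62.76494216918945) ((0.4668785631656647, 0.036311596632003784), 0.039753157645463943)
0.2005 883 [0.4768 0.0361 0.202 ] 0.202 ((0.47749409079551697, 0.03588538616895676), (0.04304320737719536, 0.04323388636112213), 31.451276779174805) ((0.4775764048099518, 0.03601095825433731), 0.022456055507063866)
```

View pics/w1.png

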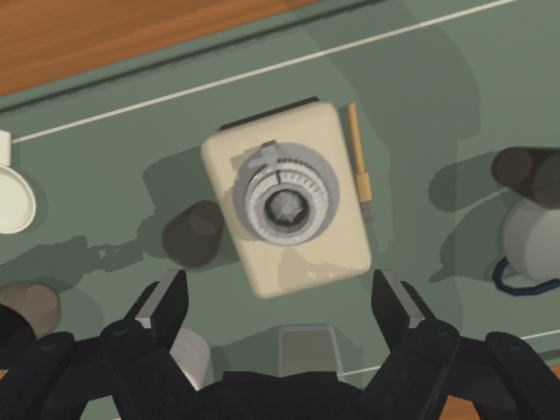

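The wrist view shows the throat at (287,206), the zero line at (279,178) and the beak at (268,155). The throat fit gives a diameter of 43 mm, as it should be, so the axis is at (0.4775, 0.0360) and the mill's yaw is about 2°. Next I'll turn the tool so the pads begin about 43° counter-clockwise of the perpendicular.

Request:
{"fn": "servo_tool", "kwargs": {"moves": [[[0, 0, 0.04], [0, 0, -0.28], 1], [[0, 0, 0.04], [0, 0, -0.28], 1], [[0, 0, 0.04], [0, 0, -0.28], 1], [[0, 0, 0], [0, 0, -0.28], 1], [[0, 0, 0], [0, 0, -0.28], 1], [[0, 0, 0], [0, 0, -0.28], 1], [[0, 0, 0], [0, 0, -0.28], 1], [[0, 0, 0], [0, 0, 0], 1]]}}

```text
time_s: 2.45
tool_pos: [0.4778, 0.0396, 0.2411]
orientation: [[-0.708, -0.706, -0.001], [-0.706, 0.708, 0.001], [0.0, 0.001, -1.0]]
force: [-0.0, 0.4, 0.2]
opening: 0.0855
gripper_force: 0.0
```

```bash
cat >> h.py <<'E'
def st():
    from cell import sensors
    s=sensors.read_state();R=np.array(s["orientation"]);p=np.array(s["tool_pos"])
    A=np.array([.4775,.0360])
    d=R.T@np.r_[A-p[:2],0]
    print("t",round(s["time_s"],2),"p",p.round(4),"yaw",np.degrees(np.arctan2(R[1,1],R[0,1])).round(2),"zax",R[:,2].round(4),"to axis in tool units",(d/.5).round(4),"F",np.round(s["force"],2),"M",np.round(s["torque"],3),"open",round(float(s["opening"]),4),"g",np.round(s["gripper_force"],1),"q",np.round(s["q"],2))
E
python3 - <<'E'
from h import *
st();from cell import manip;print(manip.tip_reach)
E
```

```text
t 2.45 p [0.4778 0.0396 0.2411] yaw 134.92 zax [-8.e-04  6.e-04 -1.e+00] to axis in tool units [ 0.0056 -0.0047 -0.    ] F [-0.01  0.36  0.18] M [ 0.03  -0.002  0.012] open 0.0855 g 0.0 q [-0.46  0.18  0.35  2.03 -0.08  0.94  2.28]
0.014
```

```bash
python3 - <<'E'
from h import *
c=dict(np.load("w1.npz"));P=cloud(c,c["T_tool_cam"])
m=(P[...,2]<.05)&np.isfinite(P[...,2])
for side in(-1,1):
    q=P[m&(np.sign(P[...,1])==side)]
    print(side,len(q),np.percentile(q[:,2],[50,95,99,99.8]).round(4))
    f=q[q[:,2]>np.percentile(q[:,2],99.8)-.015];print(f.min(0).round(4),f.max(0).round(4))
E
```

```text
-1 21141 [-0.0597 -0.0177 -0.0053 -0.0011]
[-0.0111 -0.057  -0.0161] [ 0.0126 -0.0427  0.0017]
1 20942 [-0.0595 -0.0175 -0.0053 -0.0007]
[-0.0108  0.0415 -0.0157] [0.0128 0.056  0.0018]
```

Request:
{"fn": "servo_tool", "kwargs": {"moves": [[[0.0056, -0.0047, 0.03], [0, 0, 0], 1], [[0, 0, 0.04], [0, 0, 0], 1], [[0, 0, 0.04], [0, 0, 0], 1], [[0, 0, 0.023], [0, 0, 0], 1], [[0, 0, 0], [0, 0, 0], 1], [[0, 0, 0], [0, 0, 0], 1]]}}

```text
time_s: 3.05
tool_pos: [0.4784, 0.0349, 0.1751]
orientation: [[-0.71, -0.704, 0.0], [-0.704, 0.71, 0.0], [-0.0, -0.0, -1.0]]
force: [0.3, -0.9, -0.1]
opening: 0.0855
gripper_force: 0.0
```

```bash
python3 -c "
from h import *
st()"
```

```text
t 3.05 p [0.4784 0.0349 0.1751] yaw 134.74 zax [ 2.e-04  1.e-04 -1.e+00] to axis in tool units [-0.0004  0.0028 -0.    ] F [ 0.27 -0.88 -0.08] M [ 0.034  0.01  -0.069] open 0.0855 g 0.0 q [-0.43  0.28  0.34  2.09 -0.13  0.79  2.33]
```

Request:
{"fn": "servo_tool", "kwargs": {"moves": [[[0, 0.0015, 0], [0, 0, 0], 0.4], [[0, 0, 0], [0, 0, 0], 0.4], [[0, 0, 0], [0, 0, 0], 0.4], [[0, 0, 0], [0, 0, 0], 0.4], [[0, 0, 0], [0, 0, 0], 0.4]]}}

```text
time_s: 3.55
tool_pos: [0.4779, 0.0356, 0.1763]
orientation: [[-0.71, -0.704, 0.001], [-0.704, 0.71, 0.001], [-0.002, 0.0, -1.0]]
force: [-2.4, 0.8, 7.5]
opening: 0.0658
gripper_force: 64.8
```

```bash
python3 -c "
from h import *
for i in range(1): st()
from cell import optics
optics.capture('top'); st()
optics.capture('top'); st()"
```

```text
t 3.55 p [0.4779 0.0356 0.1763] yaw 134.75 zax [ 0.0011  0.0014 -1.    ] to axis in tool units [0.     0.0012 0.    ] F [-2.4   0.82  7.47] M [ 0.16   0.687 -0.026] open 0.0658 g 64.8 q [-0.43  0.28  0.34  2.09 -0.13  0.79  2.33]
t 3.6 p [0.4779 0.0356 0.1763] yaw 134.75 zax [ 0.0011  0.0014 -1.    ] to axis in tool units [0.     0.0012 0.    ] F [-2.26  0.62  8.51] M [ 0.213  0.676 -0.066] open 0.0659 g 64.8 q [-0.43  0.28  0.34  2.09 -0.13  0.79  2.33]
t 3.65 p [0.4779 0.0356 0.1763] yaw 134.76 zax [ 0.0011  0.0014 -1.    ] to axis in tool units [0.     0.0012 0.    ] F [-3.42  0.82  7.44] M [ 0.185  0.707 -0.049] open 0.0657 g 64.8 q [-0.43  0.28  0.34  2.09 -0.13  0.79  2.33]
```

Request:
{"fn": "servo_tool", "kwargs": {"moves": [[[0, 0, 0], [0, 0, 0.1], 0.4], [[0, 0, 0], [0, 0, 0.1], 0.4], [[0, 0, 0], [0, 0, 0.1], 0.4], [[0, 0, 0], [0, 0, 0.1], 0.4], [[0, 0, 0], [0, 0, 0.1], 0.4]]}}

```text
time_s: 4.15
tool_pos: [0.4778, 0.0358, 0.1763]
orientation: [[-0.869, -0.495, 0.001], [-0.495, 0.869, 0.002], [-0.001, 0.001, -1.0]]
force: [-3.9, 0.3, 8.7]
opening: 0.066
gripper_force: 65.0
```

```bash
python3 -c "
from h import *
st()
from cell import optics
optics.capture('top'); st()
optics.capture('top'); st()"
```

```text
t 4.15 p [0.4778 0.0358 0.1763] yaw 119.7 zax [ 8.0e-04  1.5e-03 -1.0e+00] to axis in tool units [0.0003 0.0007 0.    ] F [-3.92  0.33  8.75] M [0.197 0.742 0.238] open 0.066 g 65.0 q [-0.48  0.28  0.39  2.09 -0.15  0.79  2.09]
t 4.2 p [0.4778 0.0358 0.1763] yaw 119.55 zax [ 7.0e-04  1.6e-03 -1.0e+00] to axis in tool units [0.0003 0.0007 0.    ] F [-3.79  1.5   8.69] M [ 0.117  0.758 -0.226] open 0.0657 g 65.1 q [-0.48  0.28  0.39  2.09 -0.15  0.79  2.09]
t 4.25 p [0.4778 0.0358 0.1763] yaw 119.69 zax [ 7.0e-04  1.7e-03 -1.0e+00] to axis in tool units [0.0003 0.0007 0.    ] F [-3.4   0.4   8.81] M [ 0.188  0.778 -0.234] open 0.0656 g 65.1 q [-0.48  0.28  0.39  2.09 -0.15  0.79  2.09]
```

Request:
{"fn": "servo_tool", "kwargs": {"moves": [[[0, 0, 0], [0, 0, 0.05], 0.4], [[0, 0, 0], [0, 0, 0.05], 0.4], [[0, 0, 0], [0, 0, 0.03], 0.4], [[0, 0, 0], [0, 0, 0.03], 0.4]]}}

```text
time_s: 4.65
tool_pos: [0.4778, 0.0358, 0.1763]
orientation: [[-0.906, -0.422, 0.001], [-0.422, 0.906, 0.002], [-0.001, 0.001, -1.0]]
force: [-4.3, 1.8, 7.8]
opening: 0.0658
gripper_force: 65.0
```

```bash
cat > m.py <<'E'
from cell import sensors
import numpy as np
s=sensors.read_state();R=np.array(s["orientation"]);print(s["time_s"],np.degrees(np.arctan2(R[1,1],R[0,1])).round(2),np.round(s["torque"],3),np.round(s["force"],1),"q7v",np.round(s["joint_vel"][6],3))
E
python3 m.py
```

```text
4.65 114.99 [0.281 0.83  0.24 ] [-4.3  1.8  7.8] q7v -0.142
```

Request:
{"fn": "servo_tool", "kwargs": {"moves": [[[0, 0, 0], [0, 0, 0.03], 0.4], [[0, 0, 0], [0, 0, 0.03], 0.4]]}}

```text
time_s: 4.85
tool_pos: [0.4778, 0.0359, 0.1763]
orientation: [[-0.919, -0.394, 0.001], [-0.394, 0.919, 0.002], [-0.001, 0.001, -1.0]]
force: [-3.6, 1.0, 9.5]
opening: 0.0659
gripper_force: 65.0
```

```bash
python3 m.py
```

```text
4.85 113.19 [0.263 0.802 0.21 ] [-3.6  1.   9.5] q7v -0.143
```

Request:
{"fn": "servo_tool", "kwargs": {"moves": [[[0, 0, 0], [0, 0, 0.03], 0.4], [[0, 0, 0], [0, 0, 0.03], 0.4], [[0, 0, 0], [0, 0, 0.03], 0.4]]}}

```text
time_s: 5.15
tool_pos: [0.4777, 0.0359, 0.1763]
orientation: [[-0.937, -0.35, 0.001], [-0.35, 0.937, 0.002], [-0.001, 0.001, -1.0]]
force: [-4.0, 1.4, 8.6]
opening: 0.0658
gripper_force: 65.0
```

```bash
python3 m.py
```

```text
5.15 110.49 [0.218 0.754 0.215] [-4.   1.4  8.6] q7v -0.142
```

Request:
{"fn": "servo_tool", "kwargs": {"moves": [[[0, 0, 0], [0, 0, 0.03], 0.4], [[0, 0, 0], [0, 0, 0.03], 0.4], [[0, 0, 0], [0, 0, 0.03], 0.4]]}}

```text
time_s: 5.45
tool_pos: [0.4777, 0.036, 0.1763]
orientation: [[-0.952, -0.306, 0.001], [-0.306, 0.952, 0.002], [-0.001, 0.002, -1.0]]
force: [-4.5, 1.8, 8.9]
opening: 0.0661
gripper_force: 65.1
```

```bash
python3 m.py
```

```text
5.45 107.8 [0.248 0.837 0.179] [-4.5  1.8  8.9] q7v -0.144
```

Request:
{"fn": "servo_tool", "kwargs": {"moves": [[[0, 0, 0], [0, 0, 0.03], 0.4], [[0, 0, 0], [0, 0, 0.03], 0.4], [[0, 0, 0], [0, 0, 0.03], 0.4]]}}

```text
time_s: 5.75
tool_pos: [0.4777, 0.036, 0.1763]
orientation: [[-0.966, -0.26, 0.0], [-0.26, 0.966, 0.002], [-0.001, 0.002, -1.0]]
force: [-4.4, 2.2, 9.0]
opening: 0.0662
gripper_force: 65.1
```

```bash
python3 m.py
```

```text
5.75 105.09 [0.287 0.792 0.184] [-4.4  2.2  9. ] q7v -0.141
```

Request:
{"fn": "servo_tool", "kwargs": {"moves": [[[0, 0, 0], [0, 0, 0.03], 0.4], [[0, 0, 0], [0, 0, 0.03], 0.4], [[0, 0, 0], [0, 0, 0.03], 0.4]]}}

```text
time_s: 6.05
tool_pos: [0.4777, 0.036, 0.1763]
orientation: [[-0.977, -0.215, 0.0], [-0.215, 0.977, 0.002], [-0.001, 0.002, -1.0]]
force: [-4.4, 2.0, 9.5]
opening: 0.0659
gripper_force: 65.1
```

```bash
python3 m.py
```

```text
6.05 102.4 [0.304 0.914 0.215] [-4.4  2.   9.5] q7v -0.142
```

Request:
{"fn": "servo_tool", "kwargs": {"moves": [[[0, 0, 0], [0, 0, 0.03], 0.4], [[0, 0, 0], [0, 0, 0.03], 0.4], [[0, 0, 0], [0, 0, 0.03], 0.4]]}}

```text
time_s: 6.35
tool_pos: [0.4777, 0.0361, 0.1763]
orientation: [[-0.986, -0.168, 0.0], [-0.168, 0.986, 0.002], [-0.001, 0.002, -1.0]]
force: [-5.3, 1.8, 9.5]
opening: 0.066
gripper_force: 65.1
```

```bash
python3 m.py
```

```text
6.35 99.7 [0.28  0.956 0.23 ] [-5.3  1.8  9.5] q7v -0.142
```

Request:
{"fn": "servo_tool", "kwargs": {"moves": [[[0, 0, 0], [0, 0, 0.03], 0.4], [[0, 0, 0], [0, 0, 0.03], 0.4], [[0, 0, 0], [0, 0, 0.03], 0.4]]}}

```text
time_s: 6.65
tool_pos: [0.4777, 0.0361, 0.1763]
orientation: [[-0.993, -0.122, 0.0], [-0.122, 0.993, 0.002], [-0.001, 0.002, -1.0]]
force: [-5.0, 2.1, 7.9]
opening: 0.0657
gripper_force: 65.1
```

```bash
python3 m.py
```

```text
6.65 97.0 [0.343 0.892 0.162] [-5.   2.1  7.9] q7v -0.143
```

Request:
{"fn": "servo_tool", "kwargs": {"moves": [[[0, 0, 0], [0, 0, 0.03], 0.4], [[0, 0, 0], [0, 0, 0.03], 0.4], [[0, 0, 0], [0, 0, 0.03], 0.4]]}}

```text
time_s: 6.95
tool_pos: [0.4776, 0.0362, 0.1763]
orientation: [[-0.997, -0.075, 0.0], [-0.075, 0.997, 0.002], [-0.0, 0.002, -1.0]]
force: [-4.0, 2.0, 9.6]
opening: 0.0659
gripper_force: 65.1
```

```bash
python3 m.py
```

```text
6.95 94.3 [0.338 0.861 0.18 ] [-4.   2.   9.6] q7v -0.143
```

Request:
{"fn": "servo_tool", "kwargs": {"moves": [[[0, 0, 0], [0, 0, 0.03], 0.4], [[0, 0, 0], [0, 0, 0.03], 0.4], [[0, 0, 0], [0, 0, 0.03], 0.4]]}}

```text
time_s: 7.25
tool_pos: [0.4777, 0.0362, 0.1763]
orientation: [[-1.0, -0.028, 0.0], [-0.028, 1.0, 0.002], [-0.0, 0.002, -1.0]]
force: [-3.9, 3.2, 8.7]
opening: 0.066
gripper_force: 65.2
```

```bash
python3 m.py
```

```text
7.25 91.61 [0.306 0.899 0.185] [-3.9  3.2  8.7] q7v -0.142
```

Request:
{"fn": "servo_tool", "kwargs": {"moves": [[[0, 0, 0], [0, 0, 0.03], 0.4], [[0, 0, 0], [0, 0, 0.03], 0.4], [[0, 0, 0], [0, 0, 0.03], 0.4]]}}

```text
time_s: 7.55
tool_pos: [0.4776, 0.0363, 0.1763]
orientation: [[-1.0, 0.019, 0.0], [0.019, 1.0, 0.002], [-0.0, 0.002, -1.0]]
force: [-4.7, 2.4, 9.1]
opening: 0.0661
gripper_force: 65.2
```

```bash
python3 m.py
```

```text
7.55 88.91 [0.377 0.904 0.238] [-4.7  2.4  9.1] q7v -0.142
```

Request:
{"fn": "servo_tool", "kwargs": {"moves": [[[0, 0, 0], [0, 0, 0.03], 0.4], [[0, 0, 0], [0, 0, 0.03], 0.4]]}}

```text
time_s: 7.75
tool_pos: [0.4777, 0.0363, 0.1763]
orientation: [[-0.999, 0.05, 0.0], [0.05, 0.999, 0.002], [-0.0, 0.002, -1.0]]
force: [-4.8, 3.0, 9.5]
opening: 0.0658
gripper_force: 65.2
```

```bash
python3 m.py
```

```text
7.75 87.11 [0.37  0.893 0.208] [-4.8  3.   9.5] q7v -0.142
```

Request:
{"fn": "servo_tool", "kwargs": {"moves": [[[0, 0, 0], [0, 0, 0.03], 0.4], [[0, 0, 0], [0, 0, 0.03], 0.4], [[0, 0, 0], [0, 0, 0.03], 0.4]]}}

```text
time_s: 8.05
tool_pos: [0.4777, 0.0363, 0.1763]
orientation: [[-0.995, 0.097, 0.0], [0.097, 0.995, 0.002], [-0.0, 0.002, -1.0]]
force: [-4.7, 2.7, 10.0]
opening: 0.0658
gripper_force: 65.2
```

```bash
python3 m.py
```

```text
8.05 84.42 [0.307 0.917 0.204] [-4.7  2.7 10. ] q7v -0.142
```

Request:
{"fn": "servo_tool", "kwargs": {"moves": [[[0, 0, 0], [0, 0, 0.03], 0.4], [[0, 0, 0], [0, 0, 0.03], 0.4], [[0, 0, 0], [0, 0, 0.03], 0.4]]}}

```text
time_s: 8.35
tool_pos: [0.4777, 0.0364, 0.1763]
orientation: [[-0.99, 0.144, 0.0], [0.144, 0.99, 0.002], [0.0, 0.002, -1.0]]
force: [-4.6, 3.1, 9.0]
opening: 0.0661
gripper_force: 65.2
```

```bash
python3 m.py
```

```text
8.35 81.72 [0.434 0.942 0.193] [-4.6  3.1  9. ] q7v -0.142
```

Request:
{"fn": "servo_tool", "kwargs": {"moves": [[[0, 0, 0], [0, 0, 0.03], 0.4], [[0, 0, 0], [0, 0, 0.03], 0.4], [[0, 0, 0], [0, 0, 0.03], 0.4]]}}

```text
time_s: 8.65
tool_pos: [0.4777, 0.0365, 0.1763]
orientation: [[-0.982, 0.19, 0.0], [0.19, 0.982, 0.003], [0.0, 0.003, -1.0]]
force: [-4.3, 3.0, 9.8]
opening: 0.0659
gripper_force: 65.2
```

```bash
python3 m.py
```

```text
8.65 79.02 [0.42  0.949 0.221] [-4.3  3.   9.8] q7v -0.143
```

Request:
{"fn": "servo_tool", "kwargs": {"moves": [[[0, 0, 0], [0, 0, 0.03], 0.4], [[0, 0, 0], [0, 0, 0.03], 0.4], [[0, 0, 0], [0, 0, 0.03], 0.4]]}}

```text
time_s: 8.95
tool_pos: [0.4777, 0.0365, 0.1763]
orientation: [[-0.972, 0.237, 0.0], [0.237, 0.972, 0.003], [0.0, 0.003, -1.0]]
force: [-5.2, 3.5, 8.9]
opening: 0.0658
gripper_force: 65.2
```

```bash
python3 m.py
```

```text
8.95 76.32 [0.417 0.895 0.218] [-5.2  3.5  8.9] q7v -0.142
```

Request:
{"fn": "servo_tool", "kwargs": {"moves": [[[0, 0, 0], [0, 0, 0.03], 0.4], [[0, 0, 0], [0, 0, 0.03], 0.4], [[0, 0, 0], [0, 0, 0.03], 0.4]]}}

```text
time_s: 9.25
tool_pos: [0.4777, 0.0365, 0.1763]
orientation: [[-0.959, 0.282, 0.0], [0.282, 0.959, 0.003], [0.0, 0.003, -1.0]]
force: [-3.9, 3.1, 9.3]
opening: 0.0662
gripper_force: 65.2
```

```bash
python3 m.py
```

```text
9.25 73.62 [0.545 0.905 0.198] [-3.9  3.1  9.3] q7v -0.142
```

Request:
{"fn": "servo_tool", "kwargs": {"moves": [[[0, 0, 0], [0, 0, 0.03], 0.4], [[0, 0, 0], [0, 0, 0.03], 0.4], [[0, 0, 0], [0, 0, 0.03], 0.4]]}}

```text
time_s: 9.55
tool_pos: [0.4777, 0.0366, 0.1763]
orientation: [[-0.945, 0.326, 0.0], [0.326, 0.945, 0.003], [0.001, 0.003, -1.0]]
force: [-4.5, 2.1, 9.3]
opening: 0.0659
gripper_force: 65.2
```

```bash
python3 m.py
```

```text
9.55 70.96 [0.626 0.879 0.407] [-4.5  2.1  9.3] q7v -0.141
```

The moment jumped to 0.41 N m. That is 0.2 N m above the drag, or about 7 N on the burrs, so I'll hold here for the required time.

Request:
{"fn": "servo_tool", "kwargs": {"moves": [[[0, 0, 0], [0, 0, 0], 0.4], [[0, 0, 0], [0, 0, 0], 0.4], [[0, 0, 0], [0, 0, 0], 0.4], [[0, 0, 0], [0, 0, 0], 0.4]]}}

```text
time_s: 9.95
tool_pos: [0.4777, 0.0366, 0.1763]
orientation: [[-0.945, 0.327, 0.0], [0.327, 0.945, 0.003], [0.001, 0.003, -1.0]]
force: [-5.7, 3.3, 9.8]
opening: 0.0658
gripper_force: 65.2
```

```bash
python3 m.py
```

```text
9.95 70.94 [0.595 0.882 0.124] [-5.7  3.3  9.8] q7v -0.002
```

Request:
{"fn": "servo_tool", "kwargs": {"moves": [[[0, 0, 0], [0, 0, 0], 1], [[0, 0, 0], [0, 0, 0], 1], [[0, 0, 0], [0, 0, 0], 1], [[0, 0, -0.03], [0, 0, 0], 1], [[0, 0, -0.06], [0, 0, 0], 1], [[0, 0, -0.06], [0, 0, 0], 1], [[0, 0, -0.05], [0, 0, 0], 1], [[0, 0, 0], [0, 0, 0], 1]]}}

```text
time_s: 10.75
tool_pos: [0.4797, 0.0349, 0.278]
orientation: [[-0.945, 0.328, 0.007], [0.328, 0.945, 0.002], [-0.005, 0.004, -1.0]]
force: [-0.0, 0.9, -0.6]
opening: 0.0852
gripper_force: 0.0
```

```bash
python3 - <<'E'
from h import *
st();s,c,T=wrist("w2")
# upscaled crop around ring, centred on axis, plus pixel of axis
K=c["camera_matrix"]
def px(p):
    q=np.linalg.inv(T)@np.r_[p,1];return K[0,0]*q[0]/-q[2]+K[0,2],K[1,1]*q[1]/q[2]+K[1,2]
def px(p):
    q=np.linalg.inv(T)@np.r_[p,1];return K[0,0]*q[0]/-q[2]+K[0,2],-K[1,1]*q[1]/-q[2]+K[1,2]
a=px([.4775,.036,.198]);print("axis px",a)
P=cloud(c,T);m=(P[...,2]>.2005)&(P[...,2]<.21)&(np.hypot(P[...,0]-.478,P[...,1]-.036)<.05);q=P[m]
print(cv2.minEnclosingCircle(np.float32(q[:,:2])),cv2.minAreaRect(np.float32(q[:,:2])))
u,v=int(a[0]),int(a[1]);cr=c["pixels"][max(0,v-75):v+75,max(0,u-75):u+75];print(u-75,v-75)
cv2.imwrite("pics/w2c.png",cv2.resize(cr,(600,600),interpolation=cv2.INTER_CUBIC)[...,::-1])
E
```

```text
t 10.75 p [0.4797 0.0349 0.278 ] yaw 70.84 zax [ 0.0065  0.0022 -1.    ] to axis in tool units [ 0.005   0.0006 -0.    ] F [-0.    0.94 -0.6 ] M [ 0.013 -0.002 -0.027] open 0.0852 g 0.0 q [-0.69  0.14  0.6   2.   -0.09  1.02  1.2 ]
axis px (np.float64(280.37474284012364), np.float64(222.3109812595019))
((0.47756606340408325, 0.036041971296072006), 0.02231222204864025) ((0.4773554503917694, 0.036101583391427994), (0.04307744652032852, 0.04302601516246796), 63.83912658691406)
205 147
```

View pics/w2c.png

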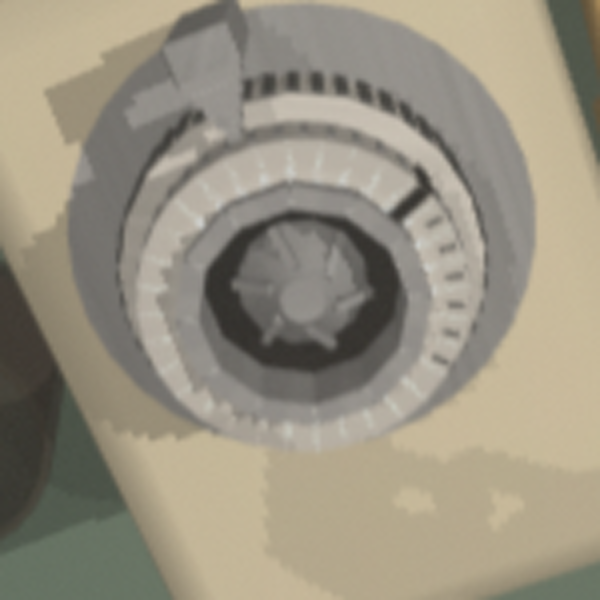

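The crop shows the long zero line from (400,213) to (424,180) and the beak tip at (237,135). The short lines follow clockwise on the right. I'll cast them onto the ring top plane.

```bash
cat >> h.py <<'E'
def zero(c,T,A=(.4775,.0361)):
    g=cv2.cvtColor(c["pixels"],cv2.COLOR_RGB2GRAY).astype(float)
    # unwrapped ring top: sample rays at r 24..28 mm over angle (mill yaw 2 deg): angle = clockwise from pointer, deg
    a=np.arange(-180,180,.5);K=c["camera_matrix"];Ti=np.linalg.inv(T);rows=[]
    for r in np.arange(.0235,.0283,.0008):
        w=np.radians(182-a);X=np.c_[A[0]+r*np.cos(w),A[1]+r*np.sin(w),np.full(len(a),.198),np.ones(len(a))]@Ti.T
        rows.append(cv2.remap(g.astype(np.float32),np.float32(K[0,0]*X[:,0]/-X[:,2]+K[0,2])[None],np.float32(K[1,1]*X[:,1]/X[:,2]+K[1,2])[None],cv2.INTER_LINEAR)[0])
    return a,np.mean(rows,0)
E
python3 - <<'E'
from h import *
for n,pts in {"w2":[((424,180)),((400,213)),((237,135))],"w1":None}.items():
    c=dict(np.load(n+".npz"));T=c["T"]
    if pts:
        for p in pts:
            X=cast(c,[205+p[0]/4,147+p[1]/4],.198,T)[0]-[.4775,.0361,0];print(p,np.hypot(*X[:2]).round(4),"cw from pointer",(182-np.degrees(np.arctan2(X[1],X[0]))).round(2)%360)
    # fix sign of v
    a,m=zero(c,T);k=np.argsort(m)[:12];print(n,[(a[i],round(float(m[i]))) for i in sorted(k)])
    P=cloud(c,T);m=(P[...,2]>.155)&(P[...,2]<.166)&(np.hypot(P[...,0]-.49,P[...,1]-.036)<.12)
    print(cv2.minAreaRect(np.float32(P[m][:,:2])))
E
```

```text
(424, 180) 0.0299 cw from pointer 64.51
(400, 213) 0.0231 cw from pointer 67.36
(237, 135) 0.0315 cw from pointer 1.0
w2 [(np.float64(63.5), 106), (np.float64(64.0), 89), (np.float64(64.5), 75), (np.float64(65.0), 66), (np.float64(65.5), 60), (np.float64(66.0), 58), (np.float64(66.5), 59), (np.float64(67.0), 62), (np.float64(67.5), 69), (np.float64(68.0), 81), (np.float64(68.5), 97), (np.float64(69.0), 116)]
((0.4929178059101105, 0.03663533926010132), (0.16198109090328217, 0.11831223219633102), 2.1774821281433105)
w1 [(np.float64(2.0), 130), (np.float64(2.5), 121), (np.float64(3.0), 109), (np.float64(3.5), 97), (np.float64(4.0), 87), (np.float64(4.5), 80), (np.float64(5.0), 78), (np.float64(5.5), 83), (np.float64(6.0), 93), (np.float64(6.5), 104), (np.float64(7.0), 116), (np.float64(7.5), 128)]
((0.49311327934265137, 0.03660283237695694), (0.16204135119915009, 0.11871251463890076), 2.0249319076538086)
```

Request:
{"fn": "servo_tool", "kwargs": {"moves": [[[0, 0, 0.03], [0, 0, 0.2], 1], [[0, 0, 0.03], [0, 0, 0.2], 1], [[0, 0, 0.02], [0, 0, 0], 1], [[0, 0, 0], [0, 0, 0], 1], [[0, 0, 0], [0, 0, 0], 1]]}}

```text
time_s: 11.3
tool_pos: [0.4776, 0.0349, 0.2345]
orientation: [[-0.857, 0.516, -0.001], [0.516, 0.857, -0.001], [0.0, -0.001, -1.0]]
force: [0.6, 0.2, 0.1]
opening: 0.0854
gripper_force: 0.0
```

```bash
python3 -c "
from h import *
st()"
```

```text
t 11.3 p [0.4776 0.0349 0.2345] yaw 58.95 zax [-8.e-04 -6.e-04 -1.e+00] to axis in tool units [ 0.0013  0.0019 -0.    ] F [0.6  0.23 0.13] M [-0.004 -0.015 -0.009] open 0.0854 g 0.0 q [-0.69  0.2   0.62  2.05 -0.15  0.93  1.04]
```

Request:
{"fn": "servo_tool", "kwargs": {"moves": [[[0.0012, 0.0018, 0.02], [0, 0, 0], 1], [[0, 0, 0.03], [0, 0, 0], 1], [[0, 0, 0.022], [0, 0, 0], 1], [[0, 0, 0], [0, 0, 0], 1], [[0, 0, 0], [0, 0, 0], 1]]}}

```text
time_s: 11.8
tool_pos: [0.4777, 0.036, 0.1988]
orientation: [[-0.856, 0.517, -0.0], [0.517, 0.856, -0.0], [-0.0, -0.0, -1.0]]
force: [0.2, -0.8, 0.5]
opening: 0.0857
gripper_force: 0.0
```

```bash
python3 -c "
from h import *
st()"
```

```text
t 11.8 p [0.4777 0.036  0.1988] yaw 58.87 zax [-1.e-04 -3.e-04 -1.e+00] to axis in tool units [ 0.0004 -0.0002  0.    ] F [ 0.15 -0.84  0.47] M [-0.033 -0.012 -0.076] open 0.0857 g 0.0 q [-0.66  0.26  0.6   2.09 -0.2   0.85  1.08]
```

Request:
{"fn": "servo_tool", "kwargs": {"moves": [[[0, 0, 0], [0, 0, 0], 0.2], [[0, 0, 0], [0, 0, 0], 0.2], [[0, 0, 0], [0, 0, 0], 0.2], [[0, 0, 0], [0, 0, 0], 0.2], [[0, 0, 0], [0, 0, 0], 0.2]]}}

```text
time_s: 12.3
tool_pos: [0.4783, 0.0365, 0.2]
orientation: [[-0.856, 0.517, 0.002], [0.517, 0.856, 0.001], [-0.001, 0.002, -1.0]]
force: [-2.2, 0.1, 7.3]
opening: 0.055
gripper_force: 61.8
```

```bash
python3 -c "
from h import *
st()
s,c,T=wrist('w3')
a,m=zero(c,T);k=np.argsort(m)[:12];print([(a[i],round(float(m[i]))) for i in sorted(k)])"
```

```text
t 12.3 p [0.4783 0.0365 0.2   ] yaw 58.88 zax [ 0.0017  0.0014 -1.    ] to axis in tool units [ 0.0008 -0.0017 -0.    ] F [-2.16  0.09  7.29] M [0.204 0.346 0.012] open 0.055 g 61.8 q [-0.67  0.26  0.6   2.08 -0.2   0.85  1.08]
[(np.float64(64.5), 71), (np.float64(65.0), 59), (np.float64(65.5), 54), (np.float64(66.0), 53), (np.float64(66.5), 53), (np.float64(67.0), 52), (np.float64(67.5), 52), (np.float64(68.0), 52), (np.float64(68.5), 54), (np.float64(69.0), 61), (np.float64(69.5), 78), (np.float64(136.0), 94)]
```

Request:
{"fn": "servo_tool", "kwargs": {"moves": [[[0, 0, 0], [0, 0, -0.05], 0.2], [[0, 0, 0], [0, 0, -0.05], 0.2]]}}

```text
time_s: 12.55
tool_pos: [0.4783, 0.0365, 0.2]
orientation: [[-0.882, 0.471, 0.002], [0.471, 0.882, 0.001], [-0.001, 0.002, -1.0]]
force: [-1.4, 0.6, 6.3]
opening: 0.0552
gripper_force: 61.8
```

```bash
python3 m.py
```

```text
12.55 61.93 [ 0.19   0.321 -0.054] [-1.4  0.6  6.3] q7v 0.239
```

The moment is −0.05 N m, so only the ring is slipping. I've turned 3° and about 63° remain.

Request:
{"fn": "servo_tool", "kwargs": {"moves": [[[0, 0, 0], [0, 0, -0.12], 0.2], [[0, 0, 0], [0, 0, -0.14], 0.2], [[0, 0, 0], [0, 0, -0.14], 0.2], [[0, 0, 0], [0, 0, -0.14], 0.2], [[0, 0, 0], [0, 0, -0.14], 0.2], [[0, 0, 0], [0, 0, -0.14], 0.2], [[0, 0, 0], [0, 0, -0.14], 0.2], [[0, 0, 0], [0, 0, -0.14], 0.2]]}}

```text
time_s: 13.35
tool_pos: [0.4782, 0.0363, 0.2001]
orientation: [[-0.996, -0.088, 0.002], [-0.088, 0.996, 0.001], [-0.002, 0.001, -1.0]]
force: [-2.2, 0.1, 7.7]
opening: 0.0553
gripper_force: 61.8
```

```bash
python3 m.py
```

```text
13.35 95.03 [ 0.068  0.412 -0.057] [-2.2  0.1  7.7] q7v 0.679
```

Request:
{"fn": "servo_tool", "kwargs": {"moves": [[[0, 0, 0], [0, 0, -0.14], 0.2], [[0, 0, 0], [0, 0, -0.14], 0.2], [[0, 0, 0], [0, 0, -0.14], 0.2], [[0, 0, 0], [0, 0, -0.14], 0.2], [[0, 0, 0], [0, 0, -0.14], 0.2], [[0, 0, 0], [0, 0, -0.14], 0.2], [[0, 0, 0], [0, 0, -0.1], 0.2], [[0, 0, 0], [0, 0, 0], 0.2]]}}

```text
time_s: 14.15
tool_pos: [0.4783, 0.0361, 0.2]
orientation: [[-0.837, -0.547, 0.002], [-0.547, 0.837, 0.001], [-0.002, -0.0, -1.0]]
force: [-1.5, -0.1, 5.8]
opening: 0.0554
gripper_force: 61.9
```

```bash
python3 m.py; python3 -c "
from h import *
s,c,T=wrist('w4')
a,m=zero(c,T);k=np.argsort(m)[:14];print([(a[i],round(float(m[i]))) for i in sorted(k)])"
```

```text
14.15 123.13 [-0.022  0.412  0.093] [-1.5 -0.1  5.8] q7v -0.031
[(np.float64(-1.0), 99), (np.float64(-0.5), 74), (np.float64(0.0), 58), (np.float64(0.5), 53), (np.float64(1.0), 50), (np.float64(1.5), 50), (np.float64(2.0), 50), (np.float64(2.5), 50), (np.float64(3.0), 50), (np.float64(3.5), 50), (np.float64(4.0), 54), (np.float64(4.5), 61), (np.float64(5.0), 78), (np.float64(60.5), 101)]
```

Request:
{"fn": "servo_tool", "kwargs": {"moves": [[[0, 0, 0], [0, 0, -0.05], 0.2], [[0, 0, 0], [0, 0, 0], 0.2], [[0, 0, 0], [0, 0, 0], 1], [[0, 0, 0], [0, 0, 0], 1], [[0, 0, 0], [0, 0, 0], 1], [[0, 0, -0.04], [0, 0, 0], 1], [[0, 0, -0.06], [0, 0, 0], 1], [[0, 0, -0.03], [0, 0, 0], 1]]}}

```text
time_s: 15.0
tool_pos: [0.4784, 0.0361, 0.2657]
orientation: [[-0.824, -0.567, 0.002], [-0.567, 0.824, 0.0], [-0.002, -0.001, -1.0]]
force: [0.9, -0.8, 0.4]
opening: 0.0856
gripper_force: 0.0
```

Request:
{"fn": "servo_tool", "kwargs": {"moves": [[[0, 0, 0], [0, 0, 0], 1], [[0, 0, 0], [0, 0, 0], 1]]}}

```text
time_s: 15.2
tool_pos: [0.4774, 0.0362, 0.2634]
orientation: [[-0.823, -0.568, -0.0], [-0.568, 0.823, 0.0], [-0.0, 0.0, -1.0]]
force: [-0.1, -0.2, -0.8]
opening: 0.0857
gripper_force: 0.0
```

```bash
python3 - <<'E'
from h import *
st();s,c,T=wrist("w5")
a,m=zero(c,T);k=np.argsort(m)[:14];print([(a[i],round(float(m[i]))) for i in sorted(k)])
P=cloud(c,T);near=np.hypot(P[...,0]-.478,P[...,1]-.036)<.12
q=P[near&(P[...,2]>.2005)&(P[...,2]<.21)];print(cv2.minEnclosingCircle(np.float32(q[:,:2])))
print(cv2.minAreaRect(np.float32(P[near&(P[...,2]>.155)&(P[...,2]<.166)][:,:2])))
K=c["camera_matrix"];q=np.linalg.inv(T)@[.4665,.036,.198,1];u,v=int(K[0,0]*q[0]/-q[2]+K[0,2]),int(K[1,1]*q[1]/q[2]+K[1,2]);print(u,v)
cr=c["pixels"][v-50:v+50,u-50:u+50]
cv2.imwrite("pics/w5c.png",cv2.resize(cr,(600,600),interpolation=cv2.INTER_CUBIC)[...,::-1])
E
```

```text
t 15.2 p [0.4774 0.0362 0.2634] yaw 124.58 zax [-1.e-04  2.e-04 -1.e+00] to axis in tool units [ 0.     -0.0005 -0.    ] F [-0.08 -0.2  -0.82] M [-0.002 -0.008  0.025] open 0.0857 g 0.0 q [-0.51  0.15  0.41  2.01 -0.07  0.99  2.11]
[(np.float64(-2.5), 119), (np.float64(-2.0), 95), (np.float64(-1.5), 77), (np.float64(-1.0), 66), (np.float64(-0.5), 60), (np.float64(0.0), 57), (np.float64(0.5), 56), (np.float64(1.0), 56), (np.float64(1.5), 59), (np.float64(2.0), 65), (np.float64(2.5), 75), (np.float64(3.0), 92), (np.float64(3.5), 115), (np.float64(4.0), 139)]
((0.4775601625442505, 0.03597920015454292), 0.02231302298605442)
((0.4931558072566986, 0.035901859402656555), (0.1623089611530304, 0.11785181611776352), 2.0145747661590576)
288 221
```

View pics/w5c.png

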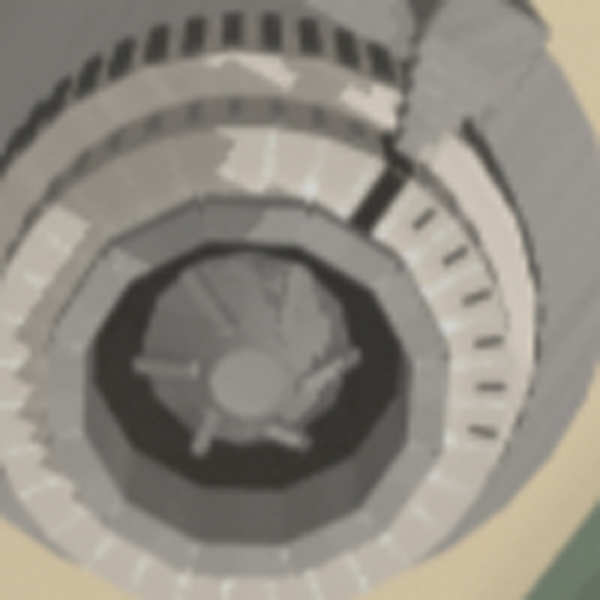

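The crop shows the zero line, (365,225) to (400,165), pointing straight at the beak tip at (405,145). It measures 0.6° off, about 0.3 mm. The burrs were left at about 5–7 N, so I'm handing in.

```bash
python3 -c "
from cell import order
print(order.job_done())"
```

```text
the job is handed in; nothing more can be done
None
```

I handed the job in at about 15 s with the collar at first burr touch, roughly 5–7 N judging by the moment felt, and the scale ring's zero line about 0.3 mm from the pointer's middle line. I didn't re-check the burr force after letting go or the tea things' positions, and no verdict came back.

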